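Find the stiff pipette by feel and stand it out for service

TASK

One of the four pipettes in the long stand has a stiff plunger: it needs about twice the push of the others to click. Find it by feel, pressing plungers gently down to their first click and never on through into the blow-out, and press the stiff one itself to its click before you move it. Then lift that pipette out and stand it in the free place of the short service stand, upright, fully home and let go, leaving the other pipettes and everything else where they are.

Things in the scene. Friction and masses are not known exactly. Their poses are not given: they have to be found in the camera images.
- plunger_1: sprung plunger of pipette 1: black button 16 mm across, 6 mm thick, on a 7 mm steel stem; origin at the centre of the button's top, z up. All four plungers are alike but for their force. Released, the top stands 24 mm above the handle's flat top and 42 mm above grip_1; it goes straight down. A tip ejector pad beside it stands 5 mm above the handle's top
- grip_1 (a point): centre of the upper handle of pipette 1, on its axis, where it is gripped; z up the pipette. The grey handle is an upright block, 28 mm between flat sides at +-y (grip these; y runs along the stand's row), 30 mm deep in x; it reaches 18 mm above this point and 81 mm below. A finger hook sticks out at its back to 39 mm from the axis (+x), in its top 18 mm
- plunger_2: the same for pipette 2. FEEL of a sound plunger: it pushes back with 1 N at once and 4 to 5 N at 3 to 4 mm down, where it clicks: the force falls by about 2 N until 9 mm down, then climbs, steeply from 12 mm. The stiff one: the same with about twice the force (2 N, 8.5 to 9.5 N at the click, then falling by 3 N or more). Any of the four may be the stiff one
- grip_2 (a point): the same point of pipette 2. BELOW THE HANDLE of each pipette a white collar, 32 mm across, rests on the stand, its underside 90 mm below this point; under it a shaft, 19 mm across at most, tapers to a 7 mm tip 175 mm below this point
- plunger_3: the same for pipette 3. LIMITS of all four plungers: the click has been passed for certain when the button is 7.5 mm down; more than 13.5 mm down is in the blow-out, to be avoided; at most 18 N may ever be put on a button
- grip_3 (a point): the same point of pipette 3. Each pipette is 217 mm long overall, weighs 100 to 130 g and lifts straight up out of its place; its tip is clear of the stand's top after 85 mm
- plunger_4: the same for pipette 4. It springs back fully up by itself when let go
- grip_4 (a point): the same point of pipette 4. Pipettes are alike in looks and size. Their buttons stand 227 mm above the bench and the old one's top 205 mm, so one that is lifted just clear of its place has to be carried round in front of the others (the -x side of the stands), not across them
- stand: white pipette stand, 90 mm deep (x) by 284 mm long (y), fixed to the bench; origin at the centre of its underside. Its top plate, 20 mm thick with its upper face 95 mm up, has four round places 25 mm wide in a row along y at -105, -35, 35 and 105 mm; each holds one of the four pipettes upright, the tip 10 mm above the bench
- service_stand: white stand for pipettes that wait for service, 90 mm deep (x) by 150 mm long (y), fixed to the bench; same height and places as the other, but only two, at y = -35 mm (free) and +35 mm (taken by old_pipette); origin at the centre of its underside
- free_place (a point): centre of the free place of the service stand, a round through hole 25 mm wide, at the height of the top plate's upper face (95 mm); axes those of the service stand. A pipette is fully home when its collar rests on this face, its grip point then 90 mm above this point
- amber_bottle: bystander: amber glass bottle with a blue screw cap, 80 mm diameter, 182 mm tall; origin at the centre of its underside
- conical_flask: bystander: clear glass conical flask, 72 mm across the foot, 108 mm tall; origin at the centre of its underside
- beaker: bystander: clear glass beaker, 70 mm diameter, 92 mm tall; origin at the centre of its underside
- tip_box: bystander: grey box of pipette tips with a clear lid, 87 x 124 mm, 64 mm tall; origin at the centre of its underside
- vial: bystander: small glass sample vial with a white cap, 27 mm diameter, 59 mm tall; origin at the centre of its underside
- wash_bottle: bystander: white plastic wash bottle with a bent spout, 68 mm diameter, 178 mm tall; origin at the centre of its underside
- volumetric_flask: bystander: clear glass volumetric flask with a stopper, 68 mm diameter, 184 mm tall; origin at the centre of its underside
- old_pipette: bystander: older, slimmer white fixed-volume pipette with a round flange, standing in the other place of the service stand; its tip is its origin, top 195 mm above it
Mind the look-alikes: they are no part of the job. What is shaped like the part that bears plunger_1 but orange or red is not meant.

How it is judged:
On the way:
1. the stiff pipette's plunger is pressed past its click, while it stands in the long stand (z of plunger_3 in the frame of grip_3 below 0.0345 m and contact force between plunger_3 and anything else above 1 N and distance of grip_3 from where it was at the start of the episode below 0.012 m), for 0.05 s.
At the end, for the whole second after the job is handed in: the stiff pipette stands in the free place of the service stand: within 6 mm of its centre, collar within 4 mm of the plate, upright within 0.06 rad, plunger fully up (2 mm), robot clear; the three others still in their places, within 12 mm and 0.08 rad (horizontal distance between grip_3 and free_place below 0.006 m and z of grip_3 in the frame of free_place between 0.086 and 0.094 m and angle between grip_3's own z axis and vertical below 0.06 rad and z of plunger_3 in the frame of grip_3 above 0.04 m and distance of each of grip_1, grip_2, grip_4 from where it was at the start of the episode below 0.012 m and angle between each of grip_1, grip_2, grip_4's own z axis and vertical below 0.08 rad); the robot touches nothing.
It fails at once if a plunger is pushed more than 13.5 mm down, through into the blow-out (z of plunger_1 in the frame of grip_1 below 0.0285 m or z of plunger_2 in the frame of grip_2 below 0.0285 m or z of plunger_3 in the frame of grip_3 below 0.0285 m or z of plunger_4 in the frame of grip_4 below 0.0285 m).
It fails at once if a plunger is loaded with more than 18 N (contact force between any of plunger_1, plunger_2, plunger_3, plunger_4 and anything else above 18 N).
It fails at once if one of the sound pipettes is lifted, shoved or tipped (20 mm or 0.2 rad) (distance of any of grip_1, grip_2, grip_4 from where it was at the start of the episode above 0.02 m or angle between any of grip_1, grip_2, grip_4's own z axis and vertical above 0.2 rad).
It fails at once if a bystander is moved more than 15 mm or tipped more than 0.25 rad (distance of any of amber_bottle, conical_flask, beaker, tip_box, vial, wash_bottle, volumetric_flask, old_pipette from where it was at the start of the episode above 0.015 m or angle between any of amber_bottle, conical_flask, beaker, tip_box, vial, wash_bottle, volumetric_flask, old_pipette's own z axis and vertical above 0.25 rad).
It also fails if it takes over 72 s, if anything falls off the work surface, if the arm or the gripper's body presses on something with over 40 N, if the wrist force passes 120 N, or if a joint passes its speed limit or range.

ROBOT

A 7-joint arm with a two-finger parallel gripper is mounted at the origin on the work surface. World frame = base frame: x ahead of the robot, y to its left, z up, the work surface at z = 0. Lengths are in m, angles in rad, forces in N, time in s.
With the tool pointing down it reaches from about 0.4 to 0.875 m from the base axis. Payload 19.3 kg.
Tool frame: the origin (TCP) lies at the very end of the fingers, on their centre line; the grasp point (between the pads) lies 19 mm behind it; z points along the fingers, y is the line along which they close (so a half turn about z gives the same grasp; the last joint's range is limited). The gripper opens to 85 mm and grips with 20 to 120 N. Pads are 22 mm wide; open, the fingers measure 114 mm over their backs; the gripper's body (76 mm by 85 mm) begins 54 mm behind the grasp point. The pads swing forward as they close: fully open they stand 13 mm farther back than shut.
Start: joints at [-1.256, 0.521, -0.036, 1.599, 0.021, 1.021, -0.113], TCP at [0.235, 0.579, 0.231] pointing down, gripper open.
Joint ranges: [-2.91, 2.91], [-0.3, 2.13], [-1.5, 1.42], [0.17, 2.43], [-1.26, 4.41], [0.16, 1.93], [-2.52, 2.52]. Speed limits (rad/s): [1.89, 1.89, 2.39, 2.39, 3.01, 3.01, 3.01].

INTERFACE

Orientations are given as [roll, pitch, yaw] about the fixed x, y, z axes, in that order (R = Rz(yaw) Ry(pitch) Rx(roll)).
In Python, from workcell import bot gives the robot as it stands.
- The arm moves only by the tool jog_arm, never from a script. Its argument "motion" is a list of rows, each a list of 5 numbers: the shift along the tool's x, y, z scaled (see below), then the turn about the tool's z scaled (see below), then the opening, from 0 (shut) to 1 (fully open). A call has 1 to 12 rows; each row shifts and turns the commanded pose from where the row before left it, along the tool's axes as they then stand; what a row does not reach is not made up. The controller multiplies each number of a shift by 30 mm and each number of a turn by 0.08 rad. A row lasts 1/10 s, in which the tool goes at most 50 mm and 8.59 degrees, less where a joint would pass 70% of its speed; a pose out of reach is approached as far as the arm can. A call with a number of a shift or a turn outside -1 to 1 is refused whole. A call with a gripper value outside its range is refused whole. The fingers move at their own pace and stop on an object; "newtons" is the grip in N (left out, the last holds). Time passes only in rows, so rows that do not move let the fingers close. It gives the time, the measured TCP pose, the force, the opening and the grip force at its end, in the units of the state.
- bot.observe(): the state, without advancing time (a new reading comes with each control period).
- bot.grab_frame(name): name is "side" or "top"; returns a dict with "pixels" (400x640x3 uint8, red, green, blue), "fovy" (degrees; the focal length in pixels is half the picture's height over the tangent of half this angle, whatever the lens; pixels are square), "cx", "cy" (the principal point, pixels), "rvec" (rotation vector, rad) and "tvec" (3), from world to camera coordinates, as OpenCV has them. Camera axes: x right, y down, z forward; pixel columns grow to the right and rows downward; lengths in m; the calibration is good to about 2 mm. A picture is of the moment at which its call begins. There is no depth.
- bot.job_done(): hands the job in; it is judged then, once.
The state is a dict: "clock": time; "qpos": joint angles; "qd": joint speeds; "joint_efforts": joint torques, N m; "position": TCP position; "tool_rot": TCP orientation; "force": force on the tool from outside, world axes, zero at the start; "moment": the same for the moment, N m; "grip_width": finger opening in m; "finger_force": force on a finger pad.
Only numpy, scipy, OpenCV 4.12 (cv2) and the standard library are available. Lean on these libraries where they do the work, as an engineer would, in place of code of your own. Each camera call takes 0.05 s, during which the arm holds its last target. There are 200 camera calls.

## Working session

There is one attempt and no reset: what is moved stays moved. The work goes in short steps, Python scripts to look and compute and a tool call to move; the robot and the scene stay as the last step left them, time stands still between calls to the robot, and variables do not carry over. Pictures are saved under pics/ and viewed, at most 10 in all, crops included, and the job is handed in when it is done.

Besides the shell and the picture viewer there is one more tool, called after "Call:" as a command line: name --pt "numbers of a row" for each row, then --argument value for the rest. jog_arm: Moves the arm, as the interface text tells. Shifts and turns lie within -1 to 1; 1 stands for 30 mm of shift or 0.08 rad of turn. Its arguments: {"type":"object","properties":{"motion":{"type":"array","items":{"type":"array","items":{"type":"number"}}},"newtons":{"type":"number"}},"required":["motion"]}

```bash
mkdir -p pics; cat > h.py <<'E'
import numpy as np, cv2
from workcell import bot
def grab(n):
    f=bot.grab_frame(n); f['K']=np.array([[200/np.tan(np.radians(f['fovy'])/2),0,f['cx']],[0,200/np.tan(np.radians(f['fovy'])/2),f['cy']],[0,0,1]])
    f['R']=cv2.Rodrigues(np.array(f['rvec'],float))[0]; f['t']=np.array(f['tvec'],float).ravel(); return f
def ray(f,u,v,z):
    d=f['R'].T@np.linalg.inv(f['K'])@np.array([u,v,1.]); c=-f['R'].T@f['t']
    return c+d*(z-c[2])/d[2]
def proj(f,p):
    q=f['K']@(f['R']@np.array(p)+f['t']); return q[:2]/q[2]
def save(f,name,box=None,s=1):
    im=f['pixels'][:,:,::-1]
    if box: im=im[box[1]:box[3],box[0]:box[2]]
    cv2.imwrite('pics/'+name,cv2.resize(im,None,fx=s,fy=s,interpolation=cv2.INTER_CUBIC))
E
python3 - <<'E'
from h import *
for n in('top','side'):
    f=grab(n); save(f,n+'0.png'); np.save(n+'0.npy',f['pixels']); print(n,f['fovy'],f['cx'],f['cy'],-f['R'].T@f['t'],f['R'][2])
print(bot.observe())
E
```

```text
top 55.58068871168328 322.1981041810828 199.2254137160262 [ 4.35406446e-01 -9.69826880e-04  1.29706829e+00] [ 0.07004606  0.00110218 -0.99754315]
side 52.07221058508128 326.6821752468397 194.52784066371711 [ 0.12202845 -0.57299525  0.93748393] [ 0.37064506  0.55609581 -0.74389495]
{'clock': 0.1, 'qpos': array([-1.25618467,  0.52198182, -0.03632119,  1.59993946,  0.02121341,
        1.02108582, -0.112808  ]), 'qd': array([-0.00034839, -0.00055435,  0.00078013, -0.00240852,  0.00149022,
        0.00050204,  0.00267719]), 'joint_efforts': array([ 4.66878773e-03, -9.28481269e+01,  1.98474728e+00, -3.70519853e+01,
        1.82919303e-02,  5.42921189e-03,  1.26219129e-05]), 'position': array([0.23454216, 0.57900426, 0.23077041]), 'tool_rot': array([-3.14056713e+00,  8.56481689e-05,  2.75676346e+00]), 'force': array([ 0.24774353, -0.89791697, -0.38711219]), 'moment': array([-0.00793165, -0.02489604, -0.01954703]), 'finger_force': 0.0, 'grip_width': 0.08537181386677743}
```

View pics/top0.png

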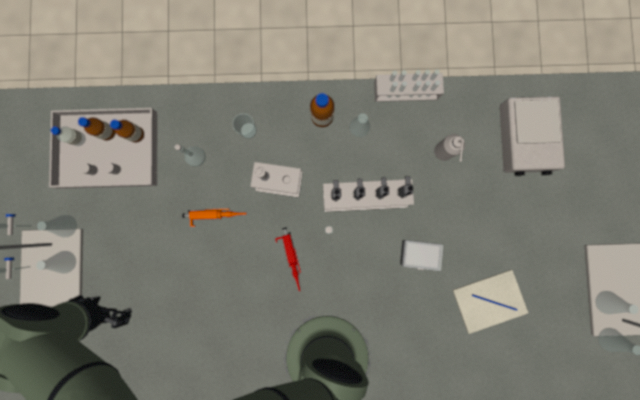

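View pics/side0.png

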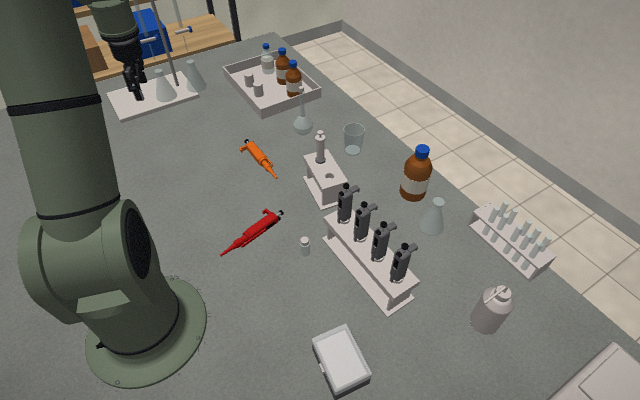

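The top view shows the four dark pipettes in the long stand at about (336,192), (360,189), (383,188) and (406,187). The service stand is at (277,179), with old_pipette at (262,172) and the free hole at (289,180). The orange (213,214) and red (290,258) pipettes lying on the bench are look-alikes and don't count. The vial is at (329,230). Next I'll enlarge both views.

```bash
python3 - <<'E'
from h import *
f=grab('top'); save(f,'topc.png',(240,150,430,220),4)
g=grab('side'); save(g,'sidec.png',(290,115,430,315),3.5)
# stand white mask -> plate corners at z=.095
for nm,box in(('stand',(315,170,425,220)),('serv',(240,150,310,205))):
    x0,y0,x1,y1=box; im=f['pixels'][y0:y1,x0:x1].astype(int)
    m=((im.min(2)>165)).astype(np.uint8)
    c=max(cv2.findContours(m,0,2)[0],key=cv2.contourArea); r=cv2.minAreaRect(c)
    b=cv2.boxPoints(r)+[x0,y0]; w=np.array([ray(f,*p,.095)[:2] for p in b])
    print(nm,np.round(b,1).tolist(),w.round(3).tolist(),w.mean(0).round(4),np.linalg.norm(w-np.roll(w,1,0),axis=1).round(3))
    im=f['pixels'][y0:y1,x0:x1]
    print(np.median(im.reshape(-1,3),0))
E
```

```text
stand [[324.4, 185.0], [385.0, 182.0], [386.1, 204.1], [325.5, 207.2]] [[0.565, -0.008], [0.569, -0.201], [0.499, -0.202], [0.494, -0.009]] [ 0.5318 -0.105 ] [0.071 0.193 0.071 0.192]
[115. 117. 108.]
serv [[252.1, 184.8], [255.3, 163.7], [298.1, 170.2], [294.9, 191.2]] [[0.572, 0.222], [0.639, 0.211], [0.615, 0.075], [0.548, 0.086]] [0.5934 0.1487] [0.138 0.068 0.139 0.068]
[116. 118. 109.]
```

View pics/topc.png

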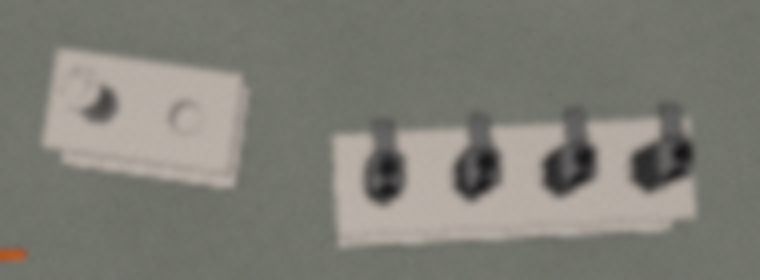

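View pics/sidec.png

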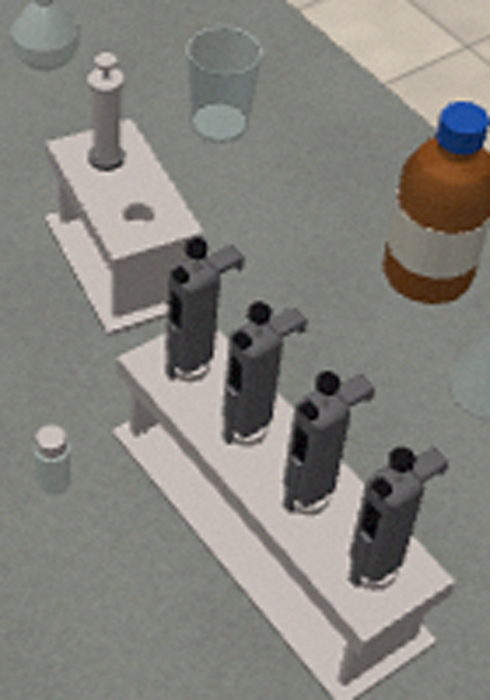

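The crops confirm four grey-handled pipettes with black buttons. Their buttons in side-crop pixels are at (197,247), (260,313), (328,382) and (402,459). The free hole is at top-crop (186,117) and side-crop (139,212).

```bash
python3 - <<'E'
from h import *
g=grab('side'); f=grab('top')
def up(fr,x0,y0,s,U,V): return (U+.5)/s-.5+x0,(V+.5)/s-.5+y0
gr=g['pixels'].max(2).astype(float)
P=[]
for U,V in((197,247),(260,313),(328,382),(402,459)):
    u,v=up(g,290,115,3.5,U,V)
    yy,xx=np.mgrid[0:400,0:640]
    m=((np.hypot(xx-u,yy-v)<4.5)).astype(float)*np.clip(75-gr,0,50)
    c=((m*xx).sum()/m.sum(),(m*yy).sum()/m.sum()); w=ray(g,*c,.224); P.append(w[:2])
    print('btn',np.round((u,v),1),np.round(c,1),w.round(4),'top px',proj(f,w).round(1), 'topcrop',((proj(f,w)-[240,150]+.5)*4-.5).round(0))
P=np.array(P); print('gaps',np.linalg.norm(np.diff(P,axis=0),axis=1).round(4)); d=P[0]-P[3]; print('yaw',np.arctan2(-d[0],d[1]),'c',P.mean(0))
print('hole top',ray(f,*up(f,240,150,4,186,117),.095),'side',ray(g,*up(g,290,115,3.5,139,212),.095))
# hole: bottom of the top-view
for U,V in((333,133),(692,117),(57,48),(244,74),(235,176),(43,146)): print('corner',ray(f,*up(f,240,150,4,U,V),.095).round(4))
for U,V in((118,362),(452,583),(47,145),(203,232),(108,258),(128,122),(347,636)): print('side corner',ray(g,*up(g,290,115,3.5,U,V),.095).round(4))
# old pipette top
print(ray(g,*up(g,290,115,3.5,105,60),.205),ray(f,*up(f,240,150,4,78,83),.205))
E
```

```text
btn [345.9 185.2] [345.7 185.6] [ 0.5315 -0.0401  0.224 ] top px [336.2 191.6] topcrop [386. 168.]
btn [363.9 204.1] [363.7 204.2] [ 0.5331 -0.1104  0.224 ] top px [360.9 190.3] topcrop [485. 163.]
btn [383.4 223.8] [383.3 224.2] [ 0.5349 -0.1803  0.224 ] top px [385.6 189. ] topcrop [584. 158.]
btn [404.5 245.8] [404.5 246. ] [ 0.5364 -0.2502  0.224 ] top px [410.2 187.9] topcrop [682. 153.]
gaps [0.0703 0.07   0.0699]
yaw 0.023236641767089936 c [ 0.53394763 -0.14524959]
hole top [0.58793034 0.11359139 0.095     ] side [0.58920524 0.11551799 0.095     ]
corner [ 0.5719 -0.0032  0.095 ]
corner [ 0.577  -0.2893  0.095 ]
corner [0.6462 0.2156 0.095 ]
corner [0.6212 0.0666 0.095 ]
corner [0.5397 0.0756 0.095 ]
corner [0.5678 0.2279 0.095 ]
side corner [ 0.489  -0.0083  0.095 ]
side corner [ 0.5747 -0.2862  0.095 ]
side corner [0.5668 0.2259 0.095 ]
side corner [0.6207 0.0684 0.095 ]
side corner [0.5399 0.0856 0.095 ]
side corner [0.6419 0.2133 0.095 ]
side corner [ 0.4914 -0.2787  0.095 ]
[0.59865318 0.18225431 0.205     ] [0.60091029 0.18095103 0.205     ]
```

Gaps of 70 mm between buttons match the stand. The four axes are at about (0.5315,-0.040), (0.533,-0.110), (0.535,-0.180) and (0.536,-0.250), with the stand's yaw at 0.023. The free place is at about (0.588,0.1135). Next I shut the gripper, turn it square to the row, rise and approach.

Call:
jog_arm --pt "0 0 -0.4 -1 0" --pt "0 0 -0.4 -1 0" --pt "0 0 -0.4 -1 0" --pt "0 0 -0.4 -1 0" --pt "0 0 -0.4 -1 0" --pt "0 0 -0.4 -0.1 0" --pt "-0.45 -1 0 0 0" --pt "-0.45 -1 0 0 0" --pt "-0.45 -1 0 0 0" --pt "-0.45 -1 0 0 0" --pt "-0.45 -1 0 0 0" --pt "-0.45 -1 0 0 0"

```text
clock: 1.5
position: [0.3202, 0.3999, 0.3035]
tool_rot: [3.141, 0.0, -3.121]
force: [0.5, -0.2, 0.7]
grip_width: 0.0001
finger_force: 0.0
```

Call:
jog_arm --pt "-0.45 -1 0 0 0" --pt "-0.45 -1 0 0 0" --pt "-0.45 -1 0 0 0" --pt "-0.45 -1 0 0 0" --pt "-0.45 -1 0 0 0" --pt "-0.45 -1 0 0 0" --pt "-0.45 -1 0 0 0" --pt "-0.45 -1 0 0 0" --pt "-0.45 -1 0 0 0" --pt "-0.45 -1 0 0 0" --pt "0 0 0 0 0" --pt "0 0 0 0 0"

```text
clock: 2.7
position: [0.4618, 0.1041, 0.3034]
tool_rot: [3.141, -0.0, -3.122]
force: [0.4, 0.9, -0.2]
grip_width: 0.0001
finger_force: 0.0
```

Call:
jog_arm --pt "-0.445 -0.97 0 0 0" --pt "-0.445 -0.97 0 0 0" --pt "-0.445 -0.97 0 0 0" --pt "-0.445 -0.97 0 0 0" --pt "-0.445 -0.97 0 0 0" --pt "0 0 0.9 0 0" --pt "0 0 0.9 0 0" --pt "0 0 0.2 0 0" --pt "0 0 0 0 0" --pt "0 0 0 0 0" --pt "0 0 0 0 0"

```text
clock: 3.8
position: [0.5323, -0.0392, 0.2445]
tool_rot: [3.141, 0.002, -3.118]
force: [0.3, 0.1, -0.3]
grip_width: 0.0
finger_force: 0.0
```

```bash
python3 - <<'E'
from h import *
o=bot.observe(); print(o['position'],o['force'],o['qpos'].round(2))
g=grab('side'); f=grab('top'); save(g,'s2.png',(300,100,430,280),3.3)
E
```

```text
[ 0.53233753 -0.03917094  0.24452148] [ 0.27109093  0.14654854 -0.27766944] [-0.2   0.37  0.21  1.84 -0.09  0.95  1.65]
```

View pics/s2.png

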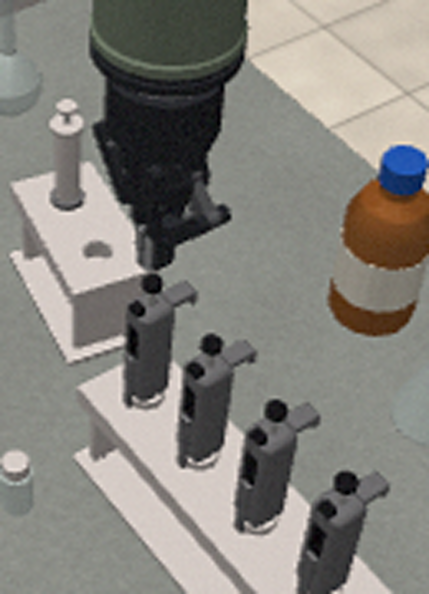

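The side view shows the shut fingertips, at crop (152,262), directly above the left button at (151,284). Now I press in small steps.

Call:
jog_arm --pt "0 0 0.5 0 0" --pt "0 0 0.05 0 0" --pt "0 0 0 0 0" --pt "0 0 0 0 0"

```text
clock: 4.3
position: [0.532, -0.0395, 0.2274]
tool_rot: [-3.142, 0.0, -3.119]
force: [-0.4, 0.1, -1.0]
grip_width: 0.0001
finger_force: 0.0
```

Call:
jog_arm --pt "0 0 0.05 0 0" --pt "0 0 0 0 0" --pt "0 0 0 0 0"

```text
clock: 4.6
position: [0.532, -0.0395, 0.2256]
tool_rot: [-3.142, 0.0, -3.118]
force: [0.7, -0.8, 3.2]
grip_width: -0.0
finger_force: 1.8
```

Call:
jog_arm --pt "0 0 0.05 0 0" --pt "0 0 0 0 0" --pt "0 0 0 0 0"

```text
clock: 4.9
position: [0.5318, -0.0395, 0.2238]
tool_rot: [-3.142, 0.0, -3.118]
force: [1.0, 0.1, 4.6]
grip_width: -0.0001
finger_force: 2.2
```

Call:
jog_arm --pt "0 0 0.05 0 0" --pt "0 0 0 0 0" --pt "0 0 0 0 0"

```text
clock: 5.2
position: [0.5318, -0.0395, 0.2222]
tool_rot: [-3.142, -0.0, -3.118]
force: [1.0, -0.3, 3.6]
grip_width: -0.0001
finger_force: 2.0
```

Call:
jog_arm --pt "0 0 0.05 0 0" --pt "0 0 0 0 0" --pt "0 0 0 0 0"

```text
clock: 5.5
position: [0.5317, -0.0395, 0.2207]
tool_rot: [-3.142, -0.0, -3.118]
force: [-0.3, 0.5, 3.1]
grip_width: 0.0
finger_force: 1.6
```

The first one is sound: its peak was 4.6 N at 3.4 mm, then the force fell. Next plunger.

Call:
jog_arm --pt "0 0 -0.6 0 0" --pt "0 0 0 0 0" --pt "0 -0.79 0 0 0" --pt "0 -0.79 0 0 0" --pt "0 -0.79 0 0 0" --pt "0 0 0 0 0" --pt "0 0 0.35 0 0" --pt "0 0 0 0 0" --pt "0 0 0 0 0"

```text
clock: 6.4
position: [0.5333, -0.1097, 0.2278]
tool_rot: [3.141, -0.001, -3.117]
force: [-0.9, 0.4, -0.0]
grip_width: 0.0001
finger_force: 0.0
```

Call:
jog_arm --pt "0 0 0.08 0 0" --pt "0 0 0 0 0" --pt "0 0 0 0 0"

```text
clock: 6.7
position: [0.5336, -0.1104, 0.2261]
tool_rot: [-3.142, 0.0, -3.118]
force: [1.1, 0.5, 3.8]
grip_width: 0.0
finger_force: 1.6
```

Call:
jog_arm --pt "0 0 0.05 0 0" --pt "0 0 0 0 0" --pt "0 0 0 0 0"

```text
clock: 7.0
position: [0.5335, -0.1105, 0.2245]
tool_rot: [3.142, 0.0, -3.118]
force: [0.3, -0.6, 5.0]
grip_width: 0.0001
finger_force: 2.3
```

Call:
jog_arm --pt "0 0 0.05 0 0" --pt "0 0 0 0 0" --pt "0 0 0 0 0"

```text
clock: 7.3
position: [0.5335, -0.1106, 0.2229]
tool_rot: [-3.142, 0.0, -3.118]
force: [0.9, 0.5, 4.5]
grip_width: -0.0001
finger_force: 2.2
```

Call:
jog_arm --pt "0 0 0.05 0 0" --pt "0 0 0 0 0" --pt "0 0 0 0 0"

```text
clock: 7.6
position: [0.5334, -0.1106, 0.2213]
tool_rot: [-3.142, -0.0, -3.118]
force: [-0.5, 0.2, 3.4]
grip_width: -0.0003
finger_force: 1.9
```

The second is sound too, with a peak of about 5 N. On to the third.

Call:
jog_arm --pt "0 0 -0.6 0 0" --pt "0 0 0 0 0" --pt "0 -0.78 0 0 0" --pt "0 -0.78 0 0 0" --pt "0 -0.78 0 0 0" --pt "0 0 0 0 0" --pt "0 0 0.35 0 0" --pt "0 0 0 0 0" --pt "0 0 0 0 0"

```text
clock: 8.5
position: [0.5349, -0.1799, 0.2283]
tool_rot: [3.141, -0.001, -3.117]
force: [0.2, 0.6, 1.4]
grip_width: 0.0002
finger_force: 0.0
```

Call:
jog_arm --pt "0 0 0.06 0 0" --pt "0 0 0 0 0" --pt "0 0 0 0 0"

```text
clock: 8.8
position: [0.5352, -0.1805, 0.2272]
tool_rot: [3.142, 0.0, -3.118]
force: [-0.7, -0.8, -0.1]
grip_width: -0.0003
finger_force: 0.0
```

Call:
jog_arm --pt "0 0 0.05 0 0" --pt "0 0 0 0 0" --pt "0 0 0 0 0"

```text
clock: 9.1
position: [0.5352, -0.1808, 0.2258]
tool_rot: [-3.141, 0.0, -3.118]
force: [-0.8, 0.3, 4.6]
grip_width: -0.0001
finger_force: 1.9
```

Call:
jog_arm --pt "0 0 0.05 0 0" --pt "0 0 0 0 0" --pt "0 0 0 0 0"

```text
clock: 9.4
position: [0.5351, -0.1808, 0.2241]
tool_rot: [-3.142, 0.0, -3.119]
force: [-0.3, 0.5, 4.8]
grip_width: -0.0
finger_force: 2.4
```

Call:
jog_arm --pt "0 0 0.05 0 0" --pt "0 0 0 0 0" --pt "0 0 0 0 0"

```text
clock: 9.7
position: [0.5351, -0.1808, 0.2226]
tool_rot: [-3.142, -0.0, -3.118]
force: [-1.0, -0.6, 4.2]
grip_width: -0.0002
finger_force: 2.2
```

Call:
jog_arm --pt "0 0 0.05 0 0" --pt "0 0 0 0 0" --pt "0 0 0 0 0"

```text
clock: 10.0
position: [0.535, -0.1807, 0.221]
tool_rot: [3.142, -0.0, -3.118]
force: [-0.6, 0.2, 3.8]
grip_width: -0.0002
finger_force: 1.8
```

The third is sound as well, so the fourth should be the stiff one. I'll check it by feel.

Call:
jog_arm --pt "0 0 -0.6 0 0" --pt "0 0 0 0 0" --pt "0 -0.77 0 0 0" --pt "0 -0.77 0 0 0" --pt "0 -0.77 0 0 0" --pt "0 0 0 0 0" --pt "0 0 0.35 0 0" --pt "0 0 0 0 0" --pt "0 0 0 0 0"

```text
clock: 10.9
position: [0.5366, -0.2491, 0.2281]
tool_rot: [3.141, -0.001, -3.117]
force: [0.3, 0.1, 0.7]
grip_width: 0.0003
finger_force: 0.0
```

Call:
jog_arm --pt "0 0 0.08 0 0" --pt "0 0 0 0 0" --pt "0 0 0 0 0"

```text
clock: 11.2
position: [0.537, -0.2498, 0.2266]
tool_rot: [-3.142, 0.001, -3.118]
force: [-0.1, 1.4, 5.5]
grip_width: 0.0
finger_force: 2.5
```

Call:
jog_arm --pt "0 0 0.05 0 0" --pt "0 0 0 0 0" --pt "0 0 0 0 0"

```text
clock: 11.5
position: [0.5371, -0.2498, 0.2253]
tool_rot: [-3.141, 0.001, -3.118]
force: [0.2, 1.4, 8.0]
grip_width: -0.0002
finger_force: 4.0
```

Call:
jog_arm --pt "0 0 0.05 0 0" --pt "0 0 0 0 0" --pt "0 0 0 0 0"

```text
clock: 11.8
position: [0.5371, -0.2499, 0.2239]
tool_rot: [-3.141, 0.001, -3.118]
force: [-0.3, 0.9, 8.8]
grip_width: -0.0002
finger_force: 4.5
```

That's the stiff one, at 8.8 N. I'll press on past the click to about 9 mm.

Call:
jog_arm --pt "0 0 0.05 0 0" --pt "0 0 0.05 0 0" --pt "0 0 0 0 0"

```text
clock: 12.1
position: [0.537, -0.2498, 0.2206]
tool_rot: [-3.142, 0.001, -3.118]
force: [-0.2, 0.6, 6.9]
grip_width: 0.0001
finger_force: 3.3
```

Call:
jog_arm --pt "0 0 0.05 0 0" --pt "0 0 0.03 0 0" --pt "0 0 0 0 0" --pt "0 0 0 0 0"

```text
clock: 12.5
position: [0.5369, -0.2498, 0.2181]
tool_rot: [-3.142, 0.001, -3.118]
force: [-0.4, 0.9, 5.0]
grip_width: -0.0001
finger_force: 2.6
```

Call:
jog_arm --pt "0 0 0.03 0 0" --pt "0 0 0 0 0" --pt "0 0 -0.7 0 0" --pt "0 0 -0.7 0 0" --pt "0 0 0 0 0.6" --pt "0 0 0 0 0.6" --pt "0 0 0 0 0.6" --pt "0 0 0 0 0.6" --pt "0 0 0 0 0.6" --pt "0 0 0 0 0.6"

```text
clock: 13.5
position: [0.5366, -0.25, 0.2586]
tool_rot: [3.141, -0.0, -3.118]
force: [-0.3, -0.2, 0.6]
grip_width: 0.0513
finger_force: 0.0
```

```bash
python3 - <<'E'
from h import *
o=bot.observe(); print(o['position'],o['force'],o['qpos'].round(2),o['grip_width'])
g=grab('side'); save(g,'s3.png',(330,130,470,330),3)
E
```

```text
[ 0.53657905 -0.25000673  0.25862349] [-0.26274507 -0.22101398  0.61618667] [ 0.15  0.45  0.26  1.67 -0.13  1.04  2.05] 0.05129803056611934
```

View pics/s3.png

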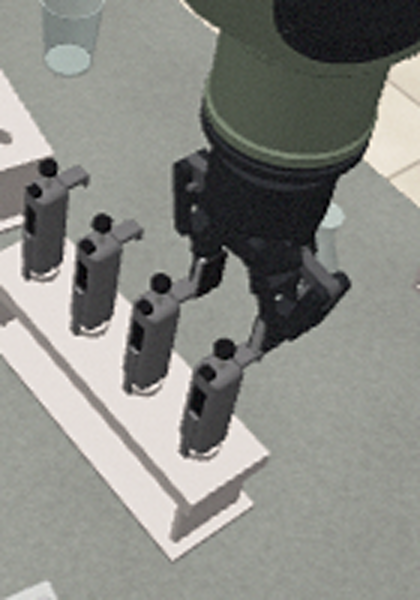

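The open fingers straddle the fourth pipette, with their tips at crop (205,290) and (260,345) and its button at (225,348). I'll lower in two parts and watch the force.

Call:
jog_arm --pt "0 0 0.5 0 0.6" --pt "0 0 0.5 0 0.6" --pt "0 0 0.5 0 0.6" --pt "0 0 0 0 0.6"

```text
clock: 13.95
position: [0.5359, -0.2496, 0.2122]
tool_rot: [3.141, -0.003, -3.118]
force: [-0.8, -0.5, -0.5]
grip_width: 0.051
finger_force: 0.0
```

Call:
jog_arm --pt "0 0 0.4 0 0.6" --pt "0 0 0.4 0 0.6" --pt "0 0 0.4 0 0.6" --pt "0 0 0.3 0 0.6" --pt "0 0 0 0 0.6" --pt "0 0 0 0 0.6"

```text
clock: 14.55
position: [0.5367, -0.2501, 0.1689]
tool_rot: [-3.142, -0.0, -3.119]
force: [0.7, -0.7, 0.7]
grip_width: 0.0512
finger_force: 0.0
```

Call:
jog_arm --pt "0 0 0.06 0 0.6" --pt "0 0 0 0 0.3" --pt "0 0 0 0 0.2" --pt "0 0 0 0 0.2" --pt "0 0 0 0 0.2" --pt "0 0 0 0 0.2" --pt "0 0 0 0 0.2" --newtons 50

```text
clock: 15.25
position: [0.5369, -0.2501, 0.1675]
tool_rot: [-3.141, 0.001, -3.118]
force: [-0.4, 1.5, 5.6]
grip_width: 0.0278
finger_force: 49.7
```

Call:
jog_arm --pt "0 0 -0.3 0 0.2" --pt "0 0 -0.6 0 0.2" --pt "0 0 -0.8 0 0.2" --pt "0 0 -0.8 0 0.2" --pt "0 0 -0.8 0 0.2" --pt "0 0 -0.3 0 0.2" --pt "0 0 0 0 0.2" --pt "0 0 0 0 0.2"

```text
clock: 16.05
position: [0.5363, -0.2498, 0.2743]
tool_rot: [3.141, -0.001, -3.118]
force: [0.4, 0.1, -1.6]
grip_width: 0.0274
finger_force: 49.3
```

```bash
python3 - <<'E'
from h import *
o=bot.observe(); print(o['position'],o['force'],o['qpos'].round(2),o['grip_width'])
g=grab('side'); save(g,'s4.png',(330,130,490,330),3)
E
```

```text
[ 0.53631627 -0.24984553  0.27425786] [ 0.43239518  0.11241003 -1.64762574] [ 0.15  0.44  0.26  1.65 -0.13  1.07  2.04] 0.027409990330154194
```

View pics/s4.png

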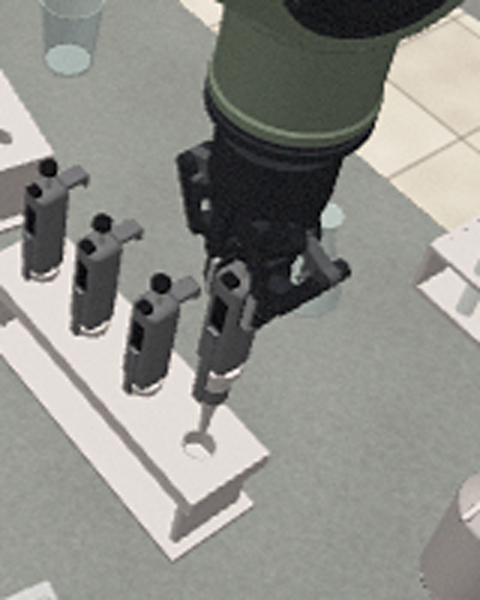

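The pipette is out and held, lifted 107 mm, with its tip at crop (205,432) clear of the plate. Now back out to the front, then along +y.

Call:
jog_arm --pt "0.5 0 0 0 0.2" --pt "1 0 0 0 0.2" --pt "0.8 0 0 0 0.2" --pt "0.2 0.4 0 0 0.2" --pt "0 0.8 0 0 0.2" --pt "0 1 0 0 0.2" --pt "0 1 0 0 0.2" --pt "0 1 0 0 0.2" --pt "0 1 0 0 0.2" --pt "0 1 0 0 0.2" --pt "0 1 0 0 0.2" --pt "0 1 0 0 0.2"

```text
clock: 17.3
position: [0.4556, -0.0041, 0.2745]
tool_rot: [-3.142, -0.001, -3.118]
force: [-0.6, 1.0, -0.9]
grip_width: 0.0276
finger_force: 49.4
```

Call:
jog_arm --pt "0 1 0 0 0.2" --pt "0 1 0 0 0.2" --pt "0 0.8 0 0 0.2" --pt "0 0.4 0 0 0.2" --pt "0 0 0 0 0.2" --pt "0 0 0 0 0.2"

```text
clock: 17.9
position: [0.4537, 0.0894, 0.2748]
tool_rot: [-3.141, -0.001, -3.119]
force: [0.2, 0.0, -0.6]
grip_width: 0.0277
finger_force: 49.4
```

Call:
jog_arm --pt "-0.5 0.1 0 0 0.2" --pt "-0.9 0.1 0 0 0.2" --pt "-1 0.15 0 0 0.2" --pt "-1 0.15 0 0 0.2" --pt "-0.7 0.1 0 0 0.2" --pt "-0.4 0.1 0 0 0.2" --pt "0 0 0 0 0.2" --pt "0 0 0 0 0.2" --pt "0 0 0 0 0.2"

```text
clock: 18.8
position: [0.5877, 0.1135, 0.2752]
tool_rot: [-3.141, -0.0, -3.119]
force: [0.7, 0.1, -0.9]
grip_width: 0.0274
finger_force: 49.4
```

```bash
python3 - <<'E'
from h import *
o=bot.observe(); p=o['position']; print(p,o['tool_rot'],o['force'],o['grip_width'])
g=grab('side'); f=grab('top'); b=(290,80,410,230); save(g,'s5.png',b,4)
for n,q in(('tip',[p[0],p[1],.117]),('hole',[.588,.1135,.095]),('collar',[p[0],p[1],.2])):
    print(n,((proj(g,q)-b[:2]+.5)*4-.5).round(0))
E
```

```text
[0.58766911 0.11351652 0.27519507] [-3.14139048e+00 -1.99578268e-04 -3.11906878e+00] [ 0.67553061  0.11188538 -0.93459632] 0.027399424842277115
tip [159. 363.]
hole [159. 385.]
collar [161. 275.]
```

View pics/s5.png

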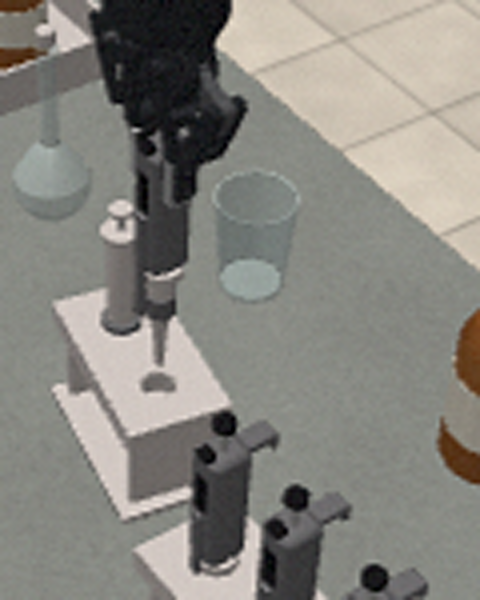

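The tip at (159,366) matches its projection at (159,363), directly over the hole at (158,383). Lowering now.

Call:
jog_arm --pt "0 0 0.3 0 0.2" --pt "0 0 0.5 0 0.2" --pt "0 0 0.5 0 0.2" --pt "0 0 0.3 0 0.2" --pt "0 0 0 0 0.2"

```text
clock: 19.4
position: [0.5876, 0.1141, 0.2258]
tool_rot: [-3.141, -0.002, -3.118]
force: [-0.6, 0.4, -0.1]
grip_width: 0.0273
finger_force: 49.4
```

Call:
jog_arm --pt "0 0 0.4 0 0.2" --pt "0 0 0.4 0 0.2" --pt "0 0 0.4 0 0.2" --pt "0 0 0.3 0 0.2" --pt "0 0 0 0 0.2" --pt "0 0 0 0 0.2"

```text
clock: 20.0
position: [0.5883, 0.1142, 0.182]
tool_rot: [-3.142, -0.0, -3.118]
force: [0.1, -0.1, -0.7]
grip_width: 0.0276
finger_force: 49.4
```

Call:
jog_arm --pt "0 0 0.25 0 0.2" --pt "0 0 0.15 0 0.2" --pt "0 0 0 0 0.2" --pt "0 0 0 0 0.2"

```text
clock: 20.4
position: [0.5882, 0.1142, 0.1701]
tool_rot: [-3.142, -0.0, -3.118]
force: [-0.4, 0.4, -1.3]
grip_width: 0.0275
finger_force: 49.4
```

Call:
jog_arm --pt "0 0 0.05 0 0.2" --pt "0 0 0 0 0.2" --pt "0 0 0 0 0.2"

```text
clock: 20.7
position: [0.5883, 0.1143, 0.1687]
tool_rot: [3.142, 0.0, -3.118]
force: [-0.2, 0.2, -0.8]
grip_width: 0.0275
finger_force: 49.4
```

Call:
jog_arm --pt "0 0 0.05 0 0.2" --pt "0 0 0 0 0.2" --pt "0 0 0 0 0.2"

```text
clock: 21.0
position: [0.5886, 0.1143, 0.1675]
tool_rot: [3.141, 0.001, -3.118]
force: [-0.5, -0.7, 4.9]
grip_width: 0.0275
finger_force: 49.9
```

Call:
jog_arm --pt "0 0 0 0 0.45" --pt "0 0 0 0 0.6" --pt "0 0 0 0 0.6" --pt "0 0 0 0 0.6" --pt "0 0 0 0 0.6"

```text
clock: 21.5
position: [0.5882, 0.1142, 0.167]
tool_rot: [-3.142, -0.0, -3.118]
force: [-0.4, 0.5, 0.3]
grip_width: 0.0514
finger_force: 0.0
```

Call:
jog_arm --pt "0 0 -0.3 0 0.6" --pt "0 0 -0.6 0 0.6" --pt "0 0 -0.9 0 0.6" --pt "0 0 -0.9 0 0.6" --pt "0 0 -0.9 0 0.6" --pt "0 0 -0.9 0 0.6" --pt "0 0 -0.5 0 0.6" --pt "0 0 0 0 0.6" --pt "0 0 0 0 0.6"

```text
clock: 22.4
position: [0.5881, 0.1142, 0.3173]
tool_rot: [3.141, 0.0, -3.118]
force: [-0.8, -0.1, 0.5]
grip_width: 0.0514
finger_force: 0.0
```

```bash
python3 - <<'E'
from h import *
o=bot.observe(); print(o['position'],o['force'])
g=grab('side'); f=grab('top'); b=(290,80,430,280); save(g,'s6.png',b,3)
for n,q in(('button',[.588,.1135,.224]),('btn+x5',[.593,.1135,.224]),('collar',[.588,.1135,.095])): print(n,((proj(g,q)-b[:2]+.5)*3-.5).round(0))
E
```

```text
[0.58812374 0.11422457 0.31727543] [-0.77793274 -0.11387426  0.49623625]
button [121. 186.]
btn+x5 [126. 184.]
collar [119. 288.]
```

View pics/s6.png

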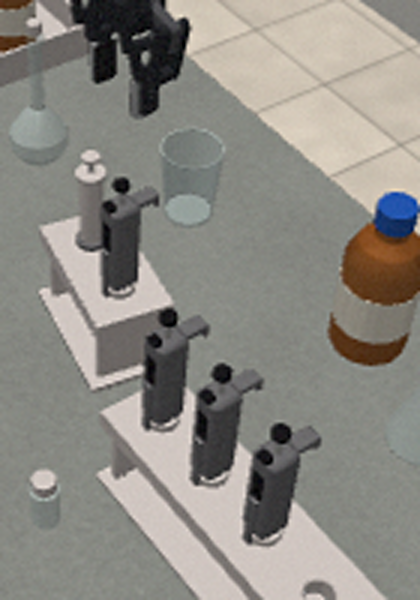

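The stiff pipette stands upright and home in the service stand. Its button at (121,186) is exactly where predicted, with the plunger up. The other three and old_pipette are undisturbed, and the gripper is clear.

```bash
python3 -c "
from workcell import bot
print(bot.job_done())"
```

```text
the job is handed in; nothing more can be done
None
```

The stiff pipette was the one at the −y end of the long stand: it clicked at about 8.8 N, against 4.6–5 N for the other three. I pressed it past its click, stood it home and upright in the free place of the service stand, let go, and handed the job in; no verdict was shown.

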